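# Open the sensor case with a spatula and hold its telescoping mast fully raised

### The job

Pick up the spatula and lever the blue hinged cover of the grey instrument case up until it stands open past upright, using only the spatula on the cover, not the fingers; then lay the spatula down flat on the bench. Take the black head of the telescoping sensor mast inside the case across its red button so that the button is pressed in, pull the mast straight up past its first stop to its second (last) stop, and finish while still holding it there, fully extended, for the air reading. Leave the petri dish, the specimen block and the red-capped vial where they stand.

Things in the scene. Friction and masses are not known exactly. Their poses are not given: they have to be found in the camera images.
- case: Grey instrument case fixed to the bench, open-topped under its cover: 110 (own x) x 180 (y) x 118 mm (z), walls 5 mm. Origin: centre of its underside. Own -x is the front, where the cover's lip sticks out (towards the robot); the hinge is on the opposite (+x) wall; own -y is the side the red button faces (the robot's right). The mast stands at own x = -10 mm, y = 0; inside is free round it.
- cover (a joint): Angle in rad of the blue flat cover (6 mm thick, 130 mm from hinge to lip, 182 mm wide): 0 closed, 1.57 upright, stop at 1.92 leaning away to the back. The stiff hinge keeps the cover where it is left; raising it takes about 1.5 N at the lip.
- cover_hinge (a point): Point on the cover's hinge axis, midway along it: 58 mm behind the case's origin (own +x) and 121 mm above the bench. The axis runs along the case's own y, at the middle of the cover's thickness. Axes as the case's.
- cover_lip (a point): Middle of the cover's free front edge, at its underside (moves with the cover). Closed it is 118 mm above the bench and overhangs the case's front wall by 17 mm, with nothing beneath, so a blade can be put under it anywhere along the edge.
- mast (a joint): Extension of the mast in m: 0 down, first stop 0.045 (its catch blocks there if the button is out), second and last stop 0.090. A spring and its weight pull it down with 3 to 5 N; let go at the top it sinks to 0.060, onto the first catch. With the button out it is also locked down at 0, so keep the button in from the start and past the first stop.
- mast_grip (a point): Middle of the black mast head, 82 mm above the bench when down; rises with the mast. The head is 24 mm (own x) x 30 mm (own y) x 40 mm tall, with a small white sensor cap reaching 30 mm above this point. It slides only vertically. Axes as the case's.
- button (a joint): Travel of the red release button in m: 0 out, 0.006 fully in (6 N; springs out again); the catch is free from about 0.005. Across the button, in own y, the head measures 36.5 mm with it out and 30.5 mm with it in. Gripping the head along own y with 20 to 40 N presses it and carries the mast.
- button_face (a point): Middle of the red button's outer face (14 mm wide, 26 mm tall), 21.5 mm from mast_grip along the case's own -y when out; it moves in along own +y.
- spatula: Loose flat-bladed spatula, 165 mm long, 60 g, lying flat. Origin: underside of the middle of its handle. Own x points to the blade tip, z up. Wooden handle 100 x 14 x 16 mm tall (own x from -50 to 50 mm); steel blade 16 mm wide, 2.4 mm thick, 8 mm above the underside, own x from 50 to 115 mm.
- spatula_grip (a point): Point in the handle good for gripping across it: own x = 35 mm, 8 mm above the underside. Axes as the spatula's.
- spatula_tip (a point): Blade tip, own x = 115 mm, 8 mm above the underside, at the blade's mid-thickness.
- petri_dish: Bystander: petri dish with lid, 68 mm across, 15 mm tall; origin under its centre.
- specimen_block: Bystander: clear resin block with a beetle, 34 x 70 x 22 mm; origin under its centre.
- red_vial: Bystander: vial with a red cap, 23 mm across, 60 mm tall; origin under its centre.
There are look-alikes about, which are no part of the job. There is more than one size of the spatula; the one meant has the size given above.

How it is judged (in metres and radians):
On the way, in this order (a step that is already met when the one before it is completed fails the run):
1. the spatula is held off the bench (height (world z) of spatula above 0.04 m and contact force between the fingers and spatula above 1 N), for 0.2 s.
2. the spatula's blade is lifting the cover (value of joint cover above 0.3 rad and contact force between spatula and cover above 0.1 N and contact force between the fingers and spatula above 1 N), for 0.1 s.
3. the cover stands open past upright (value of joint cover above 1.6 rad), for 0.2 s.
4. the spatula lies on the bench, let go (height (world z) of spatula below 0.012 m and angle between spatula's own z axis and vertical below 0.15 rad and contact force between the fingers and spatula below 0.1 N and linear speed of spatula below 0.03 m/s), for 0.2 s.
5. the mast head is gripped with the button pressed in while the mast is still down (value of joint button above 0.004 m and value of joint mast below 0.02 m and contact force between the fingers and mast above 2 N), for 0.1 s.
At the end, for the whole second after the job is handed in: The mast is within 5 mm of its second stop (extension over 85 of 90 mm), still, held by the fingers (over 2 N on the head); the cover stands open past upright (over 1.57 rad); the spatula lies flat on the bench (tilt under 0.15 rad), at rest, untouched by the robot (all of step 4 and value of joint mast above 0.085 m and velocity of joint mast between -0.01 and 0.01 m/s and contact force between the fingers and mast above 2 N and value of joint cover above 1.57 rad and contact force between anything else and spatula above 0.1 N and contact force between the arm and spatula below 0.1 N); the arm keeps its last pose, push and grip.
It fails at once if the fingers touch the cover while it is not yet open past upright (contact force between the fingers and cover above 1 N and value of joint cover below 1.57 rad).
It fails at once if a bystander is disturbed (moved over 25 mm, or the vial tipped) (distance of any of petri_dish, specimen_block, red_vial from where it was at the start of the episode above 0.025 m or angle between red_vial's own z axis and vertical above 0.5 rad).
It also fails if it takes over 67 s, if anything falls off the work surface, if the arm or the gripper's body presses on something with over 40 N, if the wrist force passes 120 N, or if a joint passes its speed limit or range.

### The arm

A 6-joint arm with a two-finger parallel gripper is mounted at the origin on a cart in front of the work surface, level with it; the furniture and walls round the work are solid. World frame = base frame: x ahead of the robot, y to its left, z up, the work surface at z = 0. Lengths are in mm, angles in degrees, forces in N, time in s.
With the tool pointing down it reaches from about 375 to 900 mm from the base axis. Payload 3.1 kg.
Tool frame: the origin (TCP) lies at the very end of the fingers, on their centre line; the grasp point (between the pads) lies 19 mm behind it; z points along the fingers, y is the line along which they close (so a half turn about z gives the same grasp; the last joint's range is limited). The gripper opens to 87 mm and grips with 3 to 60 N. Pads are 19 mm wide; open, the fingers measure 117 mm over their backs; the gripper's body (75 mm by 190 mm) begins 51 mm behind the grasp point.
Start: joints at [-84.655, 30.224, 82.088, -0, 67.689, -10.227], TCP at [167.815, -602.026, 222.548] pointing down, gripper open.
Joint ranges: [-176.69, 176.69], [-43.24, 126.21], [12.49, 139.97], [-82, 262], [0, 151.66], [-163.58, 163.58]. Speed limits (degrees/s): [159.86, 159.86, 180, 180, 180, 180].

### API

Orientations are given as a 3x3 rotation matrix whose columns are the frame's x, y, z axes.
In Python, from station import * gives the robot as it stands.
- The arm moves only by the tool send_rows, never from a script. Its argument "steps" is a list of rows, each a list of 3 entries, a list of its own where there are three numbers: the shift along the tool's x, y, z in mm, then the turn, a rotation vector about the tool's x, y, z in degrees, then the opening in per cent of the stroke, from 0 (shut) to 100 (fully open). In form: [[[tx, ty, tz], [ax, ay, az], gripper], ...]. A call has 1 to 10 rows; each row shifts and turns the commanded pose from where the row before left it, along the tool's axes as they then stand; what a row does not reach is not made up. A row lasts 1/12 s, in which the tool goes at most 41.7 mm and 7.16 degrees, less where a joint would pass 70% of its speed; a pose out of reach is approached as far as the arm can. A call with a gripper value outside its range is refused whole. The fingers move at their own pace and stop on an object; "newtons" is the grip in N (left out, the last holds). Time passes only in rows, so rows that do not move let the fingers close. It gives the time, the measured TCP pose, the force, the opening and the grip force at its end, in the units of the state.
- observe(): the state, without advancing time (a new reading comes with each control period).
- camera(name): name is "scene" or "top" or "wrist"; returns the picture (480x640x3 uint8, blue, green, red); there is no depth.
- camera_model(name): a dict with "fx", "fy", "cx", "cy" (pixels), "camera_from_world" (4x4, takes a point from world to camera coordinates); the wrist camera has in their place "T_tool_cam" (4x4, takes a point from camera to tool coordinates, whose origin is the TCP and whose axes are the flange's). Camera axes: x right, y down, z forward; pixel columns grow to the right and rows downward; lengths in mm; the calibration is good to about 2 mm. A picture is of the moment at which its call begins: read the wrist's pose just before it. camera_model takes no time and is no camera call.
- job_done(): hands the job in; it is judged then, once.
The state is a dict: "time": time; "q": joint angles; "qvel": joint speeds; "tau": joint torques, N m; "position": TCP position; "eef_rot": TCP orientation; "ft_force": force on the tool from outside, world axes, zero at the start; "ft_torque": the same for the moment, N m; "opening": finger opening in mm; "grip_force": force on a finger pad.
Only numpy, scipy, OpenCV 4.12 (cv2) and the standard library are available. Lean on these libraries where they do the work, as an engineer would, in place of code of your own. Each camera call takes 0.05 s, during which the arm holds its last target. There are 200 camera calls.

## Working session

There is one attempt and no reset: what is moved stays moved. The work goes in short steps, Python scripts to look and compute and a tool call to move; the robot and the scene stay as the last step left them, time stands still between calls to the robot, and variables do not carry over. Pictures are saved under pics/ and viewed, at most 10 in all, crops included, and the job is handed in when it is done.

Besides the shell and the picture viewer there is one more tool, called after "Emit:" in YAML: its name, and indented under it one key for each argument. send_rows: Moves the arm, as the interface text tells. Its arguments: {"type":"object","properties":{"steps":{"type":"array","items":{"type":"array"}},"newtons":{"type":"number"}},"required":["steps"]}

```bash
ls; mkdir -p pics; python3 - <<'E'
from station import *
import cv2,numpy as np
for n in("scene","top"):
    cv2.imwrite(f"pics/{n}0.png",camera(n)); m=camera_model(n); print(n,m['fx'],m['fy'],m['cx'],m['cy'],np.round(m['camera_from_world'],4).tolist())
print({k:v.tolist() if hasattr(v,'tolist') else v for k,v in observe().items()})
print(camera_model("wrist"))
E
```

```text
pics
scene 449.42416571601774 449.42416571601774 322.6584473787744 237.2604614920789 [[0.6599, -0.7511, 0.02, -325.6624], [-0.417, -0.3882, -0.8218, 247.4395], [0.625, 0.534, -0.5694, 836.3417], [0.0, 0.0, 0.0, 1.0]]
top 620.9667701364887 620.9667701364887 322.80714775277386 248.77428673198358 [[-0.0157, -0.9997, -0.0182, -46.0442], [-0.9984, 0.0167, -0.0546, 418.7213], [0.0549, 0.0173, -0.9983, 1499.1476], [0.0, 0.0, 0.0, 1.0]]
{'time': 0.1, 'q': [-84.65572335508801, 30.273283872247024, 82.14794676542984, 0.0011332220279590465, 67.68830436508648, -10.228003643660601], 'qvel': [0.11020647170349726, -0.056240568856950154, -0.1280236853764909, -0.0010109860310904709, 0.04361867774775905, -0.0281927149253299], 'tau': [-0.000496556003781734, -44.09857749938965, -17.715044617652893, 0.06353377131745219, 0.053376395953819156, -4.0406291645922465e-05], 'position': [167.7493695327409, -601.4017551087337, 221.67938501814646], 'eef_rot': [[0.9632946065439164, 0.26844641076755343, -0.00015984185751372626], [0.26844622036931703, -0.9632927889350628, 0.0019051391385597378], [0.00035745325504620023, -0.0018781191993966662, -0.9999981724460519]], 'ft_force': [0.0040979408423614284, 0.8551002203262273, -0.14583902337110285], 'ft_torque': [0.004094921538268606, 0.014181284308098209, 0.022006555298124193], 'grip_force': 0.0, 'opening': 86.47995874617753}
{'fx': 388.393051823086, 'fy': 388.393051823086, 'cx': 320.8017215022621, 'cy': 239.3848078349899, 'T_tool_cam': array([[ 5.83136761e-05, -9.54508318e-01, -2.98184284e-01,
         8.32872337e+01],
       [ 9.99999833e-01,  2.27198859e-04, -5.31716602e-04,
        -9.51991745e-01],
       [ 5.75275049e-04, -2.98184203e-01,  9.54508172e-01,
        -1.62451232e+02],
       [ 0.00000000e+00,  0.00000000e+00,  0.00000000e+00,
         1.00000000e+00]])}
```

View pics/top0.png

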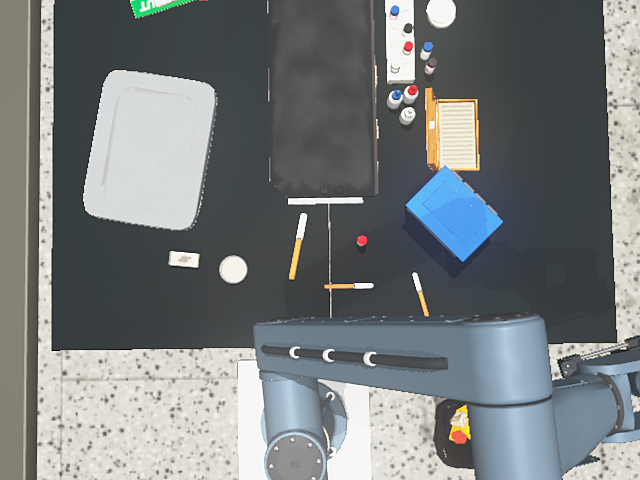

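View pics/scene0.png

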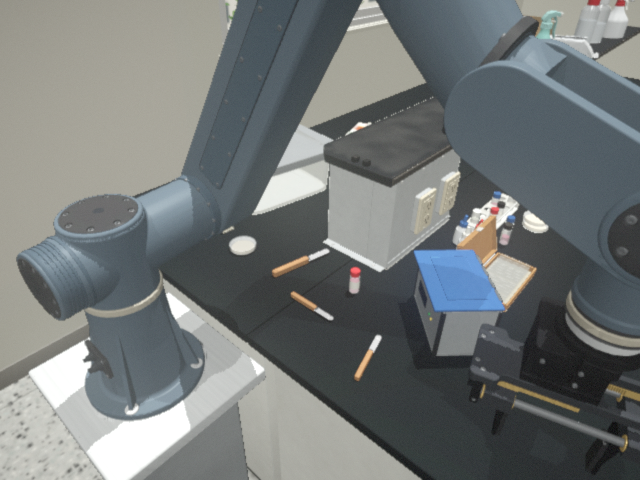

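Candidates for the spatula (top view): A (298,247), larger; B (349,286), crosswise; C (420,295), partly under the arm. Next I'll compare lengths and fit the cover.

```bash
cat > h.py <<'E'
from station import *
import cv2,numpy as np
from scipy.spatial.transform import Rotation as R
def M(n):
    m=camera_model(n);K=np.array([[m['fx'],0,m['cx']],[0,m['fy'],m['cy']],[0,0,1]])
    if n=='wrist':
        o=observe();T=np.eye(4);T[:3,:3]=o['eef_rot'];T[:3,3]=o['position'];return K,np.linalg.inv(T@m['T_tool_cam'])
    return K,np.array(m['camera_from_world'])
def bp(KT,uv,z):
    K,T=KT;d=T[:3,:3].T@np.linalg.solve(K,[*uv,1]);c=-T[:3,:3].T@T[:3,3];return c+d*(z-c[2])/d[2]
def pj(KT,P):
    K,T=KT;p=K@(T[:3,:3]@np.array(P,float)+T[:3,3]);return p[:2]/p[2]
E
python3 - <<'E'
from h import *
t=cv2.imread('pics/top0.png');s=cv2.imread('pics/scene0.png');KT=M('top');KS=M('scene')
hsv=cv2.cvtColor(t,cv2.COLOR_BGR2HSV);m=cv2.inRange(hsv,(100,120,80),(125,255,255));m[:150]=0;m[300:]=0
c=max(cv2.findContours(m,0,2)[0],key=cv2.contourArea);r=cv2.boxPoints(cv2.minAreaRect(c))
r=np.array([bp(KT,p,124)for p in r]);print(np.round(r,1),[np.linalg.norm(r[i]-r[i-1]).round(1) for i in range(4)])
def L(KT,a,b):
    A,B=bp(KT,a,8),bp(KT,b,8);print(A.round(),B.round(),np.linalg.norm(A-B).round(1),np.degrees(np.arctan2(*(B-A)[1::-1])).round(1))
L(KT,(292,279),(304,214));L(KS,(274,273),(328,252))
L(KT,(325,286),(373,286));L(KS,(293,294),(332,319))
L(KS,(357,379),(379,337));print(bp(KT,(416,273),8))
for p in[(233,269,15),(184,259,22),(362,241,60)]:print(bp(KT,p[:2],p[2]).round())
for p in[(288,203),(378,195)]:print(bp(KT,p,0).round())
E
```

```text
[[ 508.5 -240.4  124. ]
 [ 599.9 -334.9  124. ]
 [ 466.2 -461.1  124. ]
 [ 375.7 -366.9  124. ]] [np.float64(183.4), np.float64(131.5), np.float64(183.9), np.float64(130.6)]
[346.  23.   8.] [504.  -8.   8.] 161.4 -11.2
[349.  27.   8.] [500. -12.   8.] 155.4 -14.7
[327. -57.   8.] [ 326. -173.    8.] 116.4 -90.9
[327. -58.   8.] [ 327. -173.    8.] 114.8 -90.2
[ 241. -305.    8.] [ 352. -275.    8.] 114.7 15.0
[ 355.47987866 -277.850647      8.        ]
[372. 166.  15.]
[398. 284.  22.]
[ 432. -146.   60.]
[533.  31.   0.]
[ 549. -190.    0.]
```

Length test: A ≈ 161 mm, B and C ≈ 115 mm, so A is the 165 mm spatula (handle end (292,279), tip (304,214)). The cover fits 183 × 131 mm at z = 124, which matches. Its yaw is about -46°, and the lip faces -x/+y. Next I'll move above A.

Emit:
send_rows:
  steps:
    - [[35, -22, 0], [0, 0, 0], 100]
    - [[35, -22, 0], [0, 0, 0], 100]
    - [[35, -22, 0], [0, 0, 0], 100]
    - [[35, -22, 0], [0, 0, 0], 100]
    - [[35, -22, 0], [0, 0, 0], 100]
    - [[35, -22, 0], [0, 0, 0], 100]
    - [[35, -22, 0], [0, 0, 0], 100]
    - [[35, -22, 0], [0, 0, 0], 100]
    - [[15, -38, 0], [0, 0, 0], 100]
    - [[15, -38, 0], [0, 0, 0], 100]

```text
time: 0.93
position: [399.9, -274.5, 222.2]
eef_rot: [[0.963, 0.269, 0.0], [0.269, -0.963, -0.0], [0.0, 0.0, -1.0]]
ft_force: [-0.0, 0.5, -0.9]
opening: 87.2
grip_force: 0.0
```

Emit:
send_rows:
  steps:
    - [[15, -38, 0], [0, 0, 0], 100]
    - [[15, -38, 0], [0, 0, 0], 100]
    - [[15, -38, 0], [0, 0, 0], 100]
    - [[15, -38, 0], [0, 0, 0], 100]
    - [[15, -38, 0], [0, 0, 0], 100]
    - [[15, -38, 0], [0, 0, 0], 100]
    - [[0, 0, 0], [0, 0, 7], 100]
    - [[0, 0, 0], [0, 0, 7], 100]
    - [[0, 0, 0], [0, 0, 7], 100]
    - [[0, 0, 0], [0, 0, 7], 100]

```text
time: 1.77
position: [424.0, -31.5, 222.4]
eef_rot: [[0.976, -0.22, -0.0], [-0.22, -0.976, 0.0], [-0.0, -0.0, -1.0]]
ft_force: [0.2, 0.3, -0.2]
opening: 87.0
grip_force: 0.0
```

```bash
python3 - <<'E'
from h import *
KT=M('wrist');w=camera('wrist');np.savez('w1.npz',K=KT[0],T=KT[1])
cv2.imwrite('pics/w1.png',w);cv2.imwrite('pics/top1.png',camera('top'))
o=observe();print(o['position'],o['eef_rot'],o['time'],o['q'])
E
```

```text
[424.02411816 -31.93662239 222.37511713] [[ 9.76749153e-01 -2.14384618e-01 -5.71949184e-04]
 [-2.14384554e-01 -9.76749320e-01  1.71696084e-04]
 [-5.95459976e-04 -4.50869337e-05 -9.99999822e-01]] 1.8667 [-1.94377299e+01  1.48774378e+01  1.09347622e+02 -1.96888316e-03
  5.58091169e+01  8.29428030e+01]
```

View pics/w1.png

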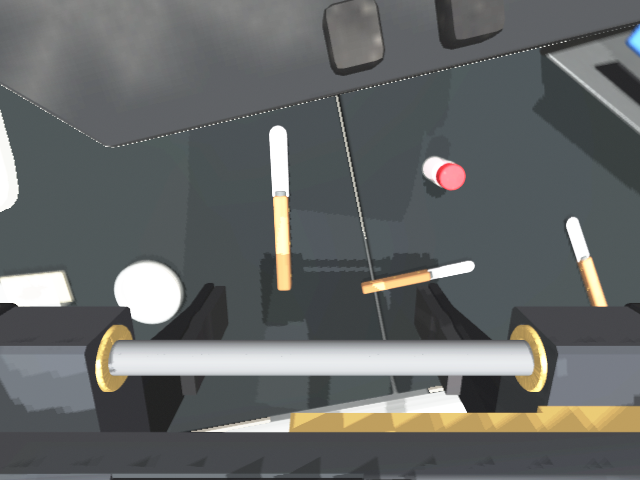

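The view shows A alone in the middle: tip (278,127), blade/handle joint (281,194), handle end (284,289). B and C are clearly smaller, and the vial (450,175) and dish (148,292) stand clear.

```bash
python3 - <<'E'
from h import *
d=np.load('w1.npz');KT=(d['K'],d['T']);w=cv2.imread('pics/w1.png')
hsv=cv2.cvtColor(w,cv2.COLOR_BGR2HSV);m=cv2.inRange(hsv,(8,80,100),(25,255,255));m[:150]=0;m[300:]=0;m[:,:200]=0;m[:,340:]=0
c=max(cv2.findContours(m,0,2)[0],key=cv2.contourArea);r=cv2.minAreaRect(c);print(r)
b=np.array([bp(KT,p,14) for p in cv2.boxPoints(r)]);print(b.round(1))
e=[bp(KT,(284,289),12),bp(KT,(281,194),16),bp(KT,(278,127),9)]
print(np.round(e,1),[np.linalg.norm(e[0]-x) for x in e])
o=observe();g=bp(KT,(281,194),16);dr=e[2]-e[0];dr[2]=0;dr/=np.linalg.norm(dr);print(np.degrees(np.arctan2(dr[1],dr[0])))
G=b.mean(0)+35*dr;print(G);print(o['eef_rot'].T@(np.array([G[0],G[1],8])-o['position']) if hasattr(o['eef_rot'],'T') else 0)
E
```

```text
((282.04498291015625, 242.9834747314453), (94.35063171386719, 16.022945404052734), 88.26429748535156)
[[444.9  13.1  14. ]
 [441.9  -2.1  14. ]
 [344.7  19.2  14. ]
 [347.8  35.7  14. ]]
[[346.5  27.   12. ]
 [445.4   4.4  16. ]
 [505.9  -7.6   9. ]] [np.float64(0.0), np.float64(101.47432415207606), np.float64(163.07556287454977)]
-12.245799227933555
[429.01994276   9.05081707  14.        ]
[ -3.77975469 -41.09581604 214.37925893]
```

Emit:
send_rows:
  steps:
    - [[-1, -21, 30], [0, 0, 0], 60]
    - [[-1, -20, 30], [0, 0, 0], 60]
    - [[-1, 0, 40], [0, 0, 0], 60]
    - [[-1, 0, 40], [0, 0, 0], 60]
    - [[0, 0, 40], [0, 0, 0], 60]
    - [[0, 0, 20], [0, 0, 0], 60]
    - [[0, 0, 14], [0, 0, 0], 60]
    - [[0, 0, 5], [0, 0, 0], 60]
    - [[0, 0, 0], [0, 0, 0], 60]

```text
time: 2.62
position: [428.6, 8.6, 2.4]
eef_rot: [[0.977, -0.214, -0.003], [-0.214, -0.977, 0.001], [-0.003, -0.0, -1.0]]
ft_force: [0.3, -0.1, 0.2]
opening: 52.8
grip_force: 0.0
```

```bash
python3 - <<'E'
from h import *
o=observe();print(o['position'],o['ft_force'],o['opening'])
cv2.imwrite('pics/w2.png',camera('wrist'))
E
```

```text
[428.58597564   8.61811178   2.38779819] [ 0.25508213 -0.13454391  0.19531851] 52.796960050781045
```

Emit:
send_rows:
  steps:
    - [[0, 0, 0], [0, 0, 0], 0]
    - [[0, 0, 0], [0, 0, 0], 0]
    - [[0, 0, 0], [0, 0, 0], 0]
    - [[0, 0, 0], [0, 0, 0], 0]
    - [[0, 0, 0], [0, 0, 0], 0]
    - [[0, 0, 0], [0, 0, 0], 0]
    - [[0, 0, 0], [0, 0, 0], 0]
  newtons: 50

```text
time: 3.25
position: [429.3, 8.6, 3.8]
eef_rot: [[0.977, -0.215, 0.0], [-0.215, -0.977, -0.0], [0.001, 0.0, -1.0]]
ft_force: [-0.3, -0.6, 4.5]
opening: 13.7
grip_force: 37.1
```

Emit:
send_rows:
  steps:
    - [[0, 0, -10], [0, 0, 0], 0]
    - [[0, 0, -25], [0, 0, 0], 0]
    - [[0, 0, -40], [0, 0, 0], 0]
    - [[0, 0, -40], [0, 0, 0], 0]
    - [[0, 0, -35], [0, 0, 0], 0]
    - [[0, 0, 0], [0, 0, 0], 0]

```text
time: 3.75
position: [433.0, 7.9, 159.0]
eef_rot: [[0.977, -0.215, 0.013], [-0.215, -0.977, -0.003], [0.013, 0.0, -1.0]]
ft_force: [1.4, 0.7, 0.4]
opening: 13.4
grip_force: 49.9
```

```bash
python3 - <<'E'
from h import *
KT=M('wrist');np.savez('w3.npz',K=KT[0],T=KT[1]);cv2.imwrite('pics/w3.png',camera('wrist'))
o=observe();print(o['position'],o['eef_rot'],o['opening'],o['grip_force'],o['ft_force'],o['q'])
E
```

```text
[431.58398322   8.18163773 156.63410316] [[ 9.76605844e-01 -2.14860645e-01  8.71368515e-03]
 [-2.14850172e-01 -9.76644694e-01 -2.13175331e-03]
 [ 8.96820426e-03  2.09745990e-04 -9.99959763e-01]] 13.59168458127193 49.94247615337372 [ 0.39081577  0.13103456 -0.64302855] [-1.38151864e+01  2.18302221e+01  1.13256292e+02  8.73321997e-04
  4.43994984e+01  8.85914906e+01]
```

View pics/w3.png

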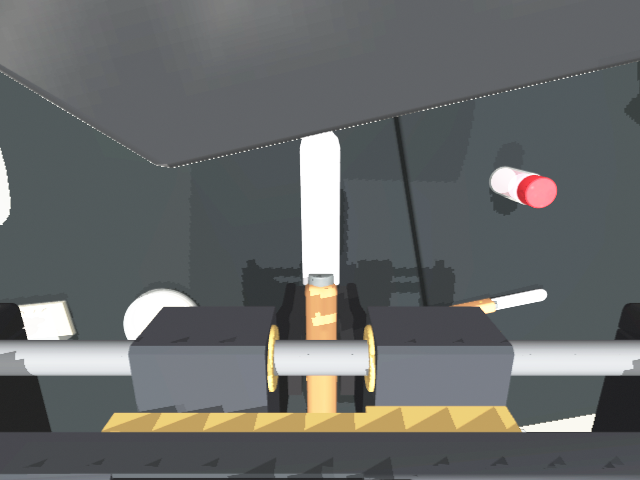

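Spatula held straight: tip (320,132), joint (320,283). Now checking its pitch and working out the lip approach.

```bash
python3 - <<'E'
from h import *
m=camera_model('wrist');K,_=M('wrist');T=np.linalg.inv(m['T_tool_cam'])
for P in[(80,0,-5),(81,0,-5),(80,0,0),(80,0,-10),(15,0,-5),(15,0,-12)]:print(P,pj((K,T),P))
yaw=np.radians(-46.1);ex=np.array([np.cos(yaw),np.sin(yaw),0]);C=np.array([492.5,-355.9,0])
print(ex,C-140*ex,C-175*ex)
E
```

```text
(80, 0, -5) [324.30571769 125.29838297]
(81, 0, -5) [324.31278761 122.61427409]
(80, 0, 0) [324.2064806  125.07256527]
(80, 0, -10) [324.41142792 125.53893053]
(15, 0, -5) [323.89927078 279.60672236]
(15, 0, -12) [324.01488516 286.20092968]
[ 0.69340183 -0.72055111  0.        ] [ 395.42374404 -255.02284436    0.        ] [ 371.15468005 -229.80355546    0.        ]
```

Emit:
send_rows:
  steps:
    - [[0, 25, 0], [0, 0, 0], 0]
    - [[0, 37, 0], [0, 0, 0], 0]
    - [[0, 38, 0], [0, 0, 0], 0]
    - [[0, 38, 0], [0, 0, 0], 0]
    - [[0, 38, 0], [0, 0, 0], 0]
    - [[0, 38, 0], [0, 0, 0], 0]
    - [[0, 36, 0], [0, 0, 0], 0]
    - [[0, 0, 0], [0, 0, 7], 0]
    - [[0, 0, 0], [0, 0, 7], 0]
    - [[0, 0, 0], [0, 0, 7], 0]

```text
time: 4.63
position: [374.0, -235.5, 151.7]
eef_rot: [[0.83, -0.558, -0.003], [-0.558, -0.83, 0.003], [-0.004, -0.001, -1.0]]
ft_force: [-0.0, -0.1, -0.3]
opening: 13.7
grip_force: 49.9
```

Emit:
send_rows:
  steps:
    - [[0, 0, 0], [0, 0, 7], 0]
    - [[0, 0, 10], [0, 0, 5.7], 0]
    - [[0, 0, 20], [0, 0, 0], 0]
    - [[0, 0, 15], [0, 0, 0], 0]
    - [[0, 0, 10], [0, 0, 0], 0]
    - [[0, 0, 0], [0, 0, 0], 0]
    - [[0, 0, 0], [0, 0, 0], 0]

```text
time: 5.22
position: [374.3, -234.5, 97.1]
eef_rot: [[0.693, -0.721, -0.003], [-0.721, -0.693, 0.003], [-0.004, -0.0, -1.0]]
ft_force: [0.6, 0.1, -0.6]
opening: 13.4
grip_force: 49.9
```

```bash
cat > own.py <<'E'
from h import *
ex=np.array([np.cos(np.radians(-46.1)),np.sin(np.radians(-46.1)),0]);ey=np.array([-ex[1],ex[0],0]);C=np.array([492.5,-355.9,0])
def own():
    o=observe();p=np.array(o['position']);r=np.array(o['eef_rot']);d=p-C
    print('t',round(o['time'],2),'TCP own',np.round([d@ex,d@ey,d[2]],1),'tip own',np.round([(d+r@[77.5,0,-5])@v for v in(ex,ey,[0,0,1])],1),'yaw',np.degrees(np.arctan2(r[1,0],r[0,0])).round(2),'z',r[:,2].round(3),'ft',np.round(o['ft_force'],1),'op',round(o['opening'],1),round(o['grip_force'],1))
E
python3 - <<'E'
from own import *
own()
KT=M('wrist');np.savez('w4.npz',K=KT[0],T=KT[1]);w=camera('wrist');s=camera('scene')
cv2.imwrite('pics/w4s.png',np.hstack([cv2.resize(w,(400,300)),cv2.resize(s[200:440,240:560],(400,300))]));cv2.imwrite('pics/w4.png',w)
E
```

```text
t 5.22 TCP own [-169.4   -0.9   97.1] tip own [-91.9  -1.  101.7] yaw -46.13 z [-0.003  0.003 -1.   ] ft [ 0.6  0.1 -0.6] op 13.4 49.9
```

View pics/w4s.png

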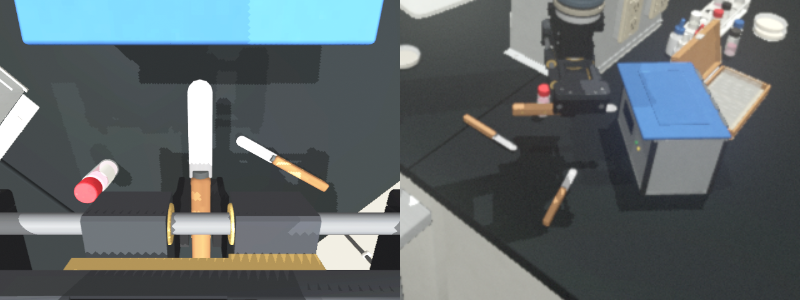

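The blade points squarely at the blue lip (edge at row ≈69 full-size, ends at columns ≈32 and ≈605) and sits lower than it. Checking the lip position from this view.

```bash
python3 - <<'E'
from own import *
d=np.load('w4.npz');KT=(d['K'],d['T']);w=cv2.imread('pics/w4.png')
m=cv2.inRange(cv2.cvtColor(w,cv2.COLOR_BGR2HSV),(95,100,100),(125,255,255))
for c in(80,200,320,440,560):
    r=np.flatnonzero(m[:150,c]).max();p=bp(KT,(c,r),119)-C;print(c,r,(p@ex).round(1),(p@ey).round(1))
row=np.flatnonzero(m[50]);print(row.min(),row.max(),[((bp(KT,(c,50),124)-C)@ey).round(1) for c in(row.min(),row.max())])
E
```

```text
80 72 -72.8 80.6
200 71 -72.5 40.5
320 71 -72.5 0.6
440 71 -72.5 -39.3
560 71 -72.6 -79.2
33 603 [np.float64(91.3), np.float64(-88.9)]
```

Emit:
send_rows:
  steps:
    - [[10, 0, 0], [0, 0, 0], 0]
    - [[11, 0, 0], [0, 0, 0], 0]
    - [[10, 0, 0], [0, 0, 0], 0]
    - [[0, 0, -4], [0, 0, 0], 0]
    - [[0, 0, -4], [0, 0, 0], 0]
    - [[0, 0, 0], [0, 0, 0], 0]
    - [[0, 0, 0], [0, 0, 0], 0]

```text
time: 5.9
position: [397.0, -257.9, 107.1]
eef_rot: [[0.693, -0.721, 0.001], [-0.721, -0.693, -0.001], [0.001, 0.0, -1.0]]
ft_force: [-0.3, 0.2, -0.4]
opening: 13.2
grip_force: 49.9
```

```bash
python3 - <<'E'
from own import *
own()
th=np.radians(np.arange(0,101,10));r=118
P=np.c_[58-r*np.cos(th)+0*np.sin(th),118+r*np.sin(th)];print(np.diff(P,axis=0).round(1).tolist(),P[-1])
E
```

```text
t 5.9 TCP own [-136.9   -0.9  107.1] tip own [-59.4  -0.9 112.2] yaw -46.12 z [ 0.001 -0.001 -1.   ] ft [-0.3  0.2 -0.4] op 13.2 49.9
[[1.8, 20.5], [5.3, 19.9], [8.7, 18.6], [11.8, 16.8], [14.5, 14.5], [16.8, 11.8], [18.6, 8.7], [19.9, 5.3], [20.5, 1.8], [20.5, -1.8]] [ 78.49048496 234.20731486]
```

Emit:
send_rows:
  steps:
    - [[0, 0, -4], [0, 0, 0], 0]
    - [[0.5, 0, -10], [0, 0, 0], 0]
    - [[1.3, 0, -10], [0, 0, 0], 0]
    - [[2.3, 0, -10], [0, 0, 0], 0]
    - [[3, 0, -10], [0, 0, 0], 0]
    - [[4, 0, -9.5], [0, 0, 0], 0]
    - [[4.7, 0, -9], [0, 0, 0], 0]
    - [[0, 0, 0], [0, 0, 0], 0]
    - [[0, 0, 0], [0, 0, 0], 0]

```text
time: 6.65
position: [407.9, -269.3, 169.4]
eef_rot: [[0.693, -0.721, 0.001], [-0.721, -0.693, -0.001], [0.001, 0.0, -1.0]]
ft_force: [-0.2, 0.2, -0.8]
opening: 13.6
grip_force: 49.9
```

```bash
python3 - <<'E'
from own import *
own()
w=camera('wrist');s=camera('scene')
cv2.imwrite('pics/w5s.png',np.hstack([cv2.resize(w,(400,300)),cv2.resize(s[160:400,260:580],(400,300))]))
E
```

```text
t 6.65 TCP own [-121.    -0.9  169.4] tip own [-43.5  -0.9 174.5] yaw -46.12 z [ 0.001 -0.001 -1.   ] ft [-0.2  0.2 -0.8] op 13.6 49.9
```

View pics/w5s.png

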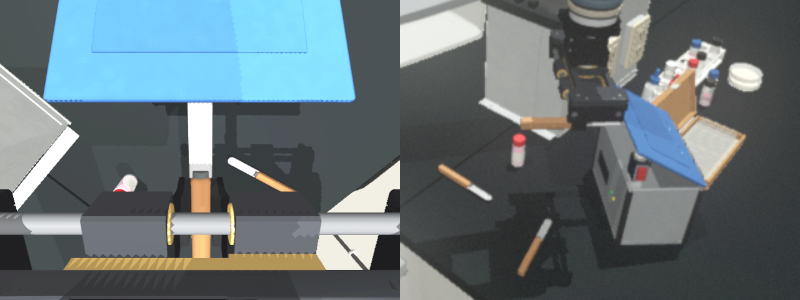

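The cover is up about 30° on the blade (lip edge at row ≈100 in the left half), and the mast with its red button shows inside (640,170 in the right half). Continuing along the arc.

Emit:
send_rows:
  steps:
    - [[5.5, 0, -8.7], [0, 0, 0], 0]
    - [[6.3, 0, -8], [0, 0, 0], 0]
    - [[7, 0, -7.5], [0, 0, 0], 0]
    - [[7.6, 0, -7], [0, 0, 0], 0]
    - [[8.2, 0, -6.2], [0, 0, 0], 0]
    - [[8.7, 0, -5.5], [0, 0, 0], 0]
    - [[9.2, 0, -4.8], [0, 0, 0], 0]
    - [[9.5, 0, -4], [0, 0, 0], 0]
    - [[0, 0, 0], [0, 0, 0], 0]

```text
time: 7.5
position: [451.8, -315.2, 220.7]
eef_rot: [[0.693, -0.721, 0.001], [-0.721, -0.693, -0.001], [0.002, -0.0, -1.0]]
ft_force: [0.1, -0.3, -0.9]
opening: 13.4
grip_force: 49.9
```

```bash
python3 - <<'E'
from own import *
own()
E
```

```text
t 7.5 TCP own [-57.6  -1.1 220.7] tip own [ 19.9  -1.1 225.9] yaw -46.14 z [ 0.001 -0.001 -1.   ] ft [ 0.1 -0.3 -0.9] op 13.4 49.9
```

Emit:
send_rows:
  steps:
    - [[9.7, 0, -1.5], [0, 0, 0], 0]
    - [[9.7, 0, -1], [0, 0, 0], 0]
    - [[9.7, 0, 0], [0, 0, 0], 0]
    - [[9.7, 0, 0], [0, 0, 0], 0]
    - [[9.7, 0, 0], [0, 0, 0], 0]
    - [[9, 0, 0], [0, 0, 0], 0]
    - [[8, 0, 0], [0, 0, 0], 0]
    - [[0, 0, 0], [0, 0, 0], 0]
    - [[0, 0, 0], [0, 0, 0], 0]
    - [[0, 0, 0], [0, 0, 0], 0]

```text
time: 8.33
position: [496.1, -361.0, 223.1]
eef_rot: [[0.693, -0.721, -0.0], [-0.721, -0.693, 0.0], [-0.0, -0.0, -1.0]]
ft_force: [-0.4, 0.8, 0.2]
opening: 13.2
grip_force: 49.9
```

```bash
python3 - <<'E'
from own import *
own()
w=camera('wrist');s=camera('scene')
cv2.imwrite('pics/w6s.png',np.hstack([cv2.resize(w,(400,300)),cv2.resize(s[160:400,260:580],(400,300))]))
E
```

```text
t 8.33 TCP own [  6.2  -1.  223.1] tip own [ 83.7  -1.  228.1] yaw -46.13 z [-0.  0. -1.] ft [-0.4  0.8  0.2] op 13.2 49.9
```

View pics/w6s.png

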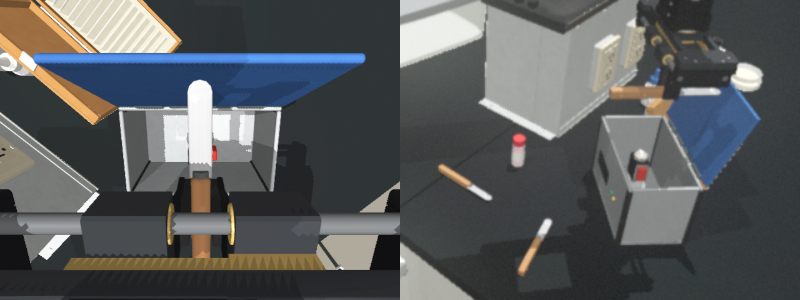

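The cover leans past upright (blue, behind the case), held by the blade, with the mast and button clear inside. Now retracting and laying the spatula back where it came from.

Emit:
send_rows:
  steps:
    - [[-15, 0, 0], [0, 0, 0], 0]
    - [[-30, 0, 0], [0, 0, 0], 0]
    - [[-30, 0, 0], [0, 0, 0], 0]
    - [[-27, -26, 0], [0, 0, 0], 0]
    - [[-27, -26, 0], [0, 0, 0], 0]
    - [[-27, -26, 0], [0, 0, 0], 0]
    - [[-27, -26, 0], [0, 0, 0], 0]
    - [[-27, -26, 0], [0, 0, 0], 0]
    - [[-27, -26, 0], [0, 0, 0], 0]
    - [[-27, -26, 0], [0, 0, 0], 0]

```text
time: 9.27
position: [443.9, -42.9, 223.7]
eef_rot: [[0.693, -0.721, 0.001], [-0.721, -0.693, -0.0], [0.001, -0.0, -1.0]]
ft_force: [0.8, 0.1, 0.1]
opening: 13.4
grip_force: 49.9
```

Emit:
send_rows:
  steps:
    - [[-27, -26, 0], [0, 0, 0], 0]
    - [[0, 0, 0], [0, 0, -7], 0]
    - [[0, 0, 0], [0, 0, -7], 0]
    - [[0, 0, 0], [0, 0, -7], 0]
    - [[0, 0, 0], [0, 0, -7], 0]
    - [[0, 0, 0], [0, 0, -5.7], 0]
    - [[0, 0, 40], [0, 0, 0], 0]
    - [[0, 0, 40], [0, 0, 0], 0]
    - [[0, 0, 40], [0, 0, 0], 0]
    - [[0, 0, 0], [0, 0, 0], 0]

```text
time: 10.1
position: [439.1, -5.9, 96.7]
eef_rot: [[0.976, -0.215, -0.017], [-0.215, -0.977, 0.005], [-0.017, -0.001, -1.0]]
ft_force: [-1.5, -0.2, -1.2]
opening: 13.1
grip_force: 49.9
```

```bash
python3 - <<'E'
from own import *
own();o=observe();print(o['position'])
E
```

```text
t 10.1 TCP own [-289.2  204.2   96.7] tip own [-224.6  247.2  100.3] yaw -12.44 z [-0.017  0.005 -1.   ] ft [-1.5 -0.2 -1.2] op 13.1 49.9
[439.13001655  -5.94421378  96.66522179]
```

Emit:
send_rows:
  steps:
    - [[-4, -5, 30], [0, 0, 0], 0]
    - [[-4, -5, 25], [0, 0, 0], 0]
    - [[0, 0, 20], [0, 0, 0], 0]
    - [[0, 0, 10], [0, 0, 0], 0]
    - [[0, 0, 5], [0, 0, 0], 0]
    - [[0, 0, 0], [0, 0, 0], 0]
    - [[0, 0, 0], [0, 0, 0], 0]
    - [[0, 0, 0], [0, 0, 0], 0]

```text
time: 10.77
position: [440.0, 4.0, 14.8]
eef_rot: [[0.977, -0.215, 0.003], [-0.215, -0.977, -0.001], [0.003, 0.0, -1.0]]
ft_force: [-0.3, -0.1, -0.3]
opening: 13.3
grip_force: 49.9
```

```bash
python3 - <<'E'
from own import *
own();o=observe();print(o['position'])
E
```

```text
t 10.77 TCP own [-295.7  211.7   14.8] tip own [-231.3  254.7   20. ] yaw -12.42 z [ 0.003 -0.001 -1.   ] ft [-0.3 -0.1 -0.3] op 13.3 49.9
[439.97239053   3.98344522  14.75289115]
```

Emit:
send_rows:
  steps:
    - [[0, 0, 4], [0, 0, 0], 0]
    - [[0, 0, 3], [0, 0, 0], 0]
    - [[0, 0, 2], [0, 0, 0], 0]
    - [[0, 0, 1.5], [0, 0, 0], 0]
    - [[0, 0, 0.8], [0, 0, 0], 0]
    - [[0, 0, 0], [0, 0, 0], 0]
    - [[0, 0, 0], [0, 0, 0], 0]

```text
time: 11.35
position: [438.9, 4.2, 3.7]
eef_rot: [[0.977, -0.215, 0.002], [-0.215, -0.977, -0.0], [0.002, 0.0, -1.0]]
ft_force: [-1.7, -0.2, 21.0]
opening: 13.2
grip_force: 49.9
```

Emit:
send_rows:
  steps:
    - [[0, 0, 0], [0, 0, 0], 25]
    - [[0, 0, 0], [0, 0, 0], 40]
    - [[0, 0, 0], [0, 0, 0], 60]
    - [[0, 0, 0], [0, 0, 0], 60]
    - [[0, 0, -5], [0, 0, 0], 60]
    - [[0, 0, -20], [0, 0, 0], 60]
    - [[0, 0, -40], [0, 0, 0], 60]
    - [[0, 0, -40], [0, 0, 0], 60]
    - [[0, 0, -40], [0, 0, 0], 60]
    - [[0, 0, -40], [0, 0, 0], 60]

```text
time: 12.18
position: [437.8, 4.5, 188.7]
eef_rot: [[0.977, -0.215, -0.001], [-0.215, -0.977, 0.0], [-0.001, -0.0, -1.0]]
ft_force: [1.0, 0.1, 0.1]
opening: 51.8
grip_force: 0.0
```

```bash
python3 - <<'E'
from own import *
own();o=observe();print(o['position'],o['q'])
w=camera('wrist');s=camera('scene')
cv2.imwrite('pics/w7s.png',np.hstack([cv2.resize(w,(400,300)),cv2.resize(s[160:400,260:580],(400,300))]))
E
```

```text
t 12.18 TCP own [-297.6  210.5  188.7] tip own [-233.1  253.5  193.6] yaw -12.43 z [-0.001  0.    -1.   ] ft [1.  0.1 0.1] op 51.8 0.0
[437.83493526   4.51521919 188.74058304] [-1.40953768e+01  1.90739602e+01  1.10058761e+02  1.97373271e-03
  5.09468698e+01  8.83312647e+01]
```

View pics/w7s.png

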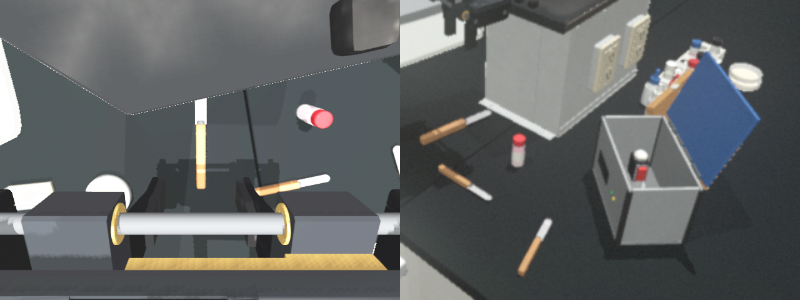

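The spatula lies flat at its old spot (left half (200,140)), let go. The cover stays open and the mast's red button shows at (641,172) in the right half. Next I'll go over the mast, turned half round so the camera side faces away from the cover.

Emit:
send_rows:
  steps:
    - [[13.6, 37.2, -3.3], [0, 0, 0], 90]
    - [[13.6, 37.2, -3.3], [0, 0, 0], 90]
    - [[13.6, 37.2, -3.3], [0, 0, 0], 90]
    - [[13.6, 37.2, -3.3], [0, 0, 0], 90]
    - [[13.6, 37.2, -3.3], [0, 0, 0], 90]
    - [[13.6, 37.2, -3.3], [0, 0, 0], 90]
    - [[13.6, 37.2, -3.3], [0, 0, 0], 90]
    - [[13.6, 37.2, -3.3], [0, 0, 0], 90]
    - [[13.6, 37.2, -3.3], [0, 0, 0], 90]
    - [[0, 0, 0], [0, 0, -6.3], 90]

```text
time: 13.12
position: [487.5, -357.8, 216.6]
eef_rot: [[0.994, -0.11, 0.003], [-0.11, -0.994, -0.007], [0.004, 0.007, -1.0]]
ft_force: [1.5, -0.1, 0.2]
opening: 78.2
grip_force: 0.0
```

Emit:
send_rows:
  steps:
    - [[0, 0, 0], [0, 0, -7], 90]
    - [[0, 0, 0], [0, 0, -7], 90]
    - [[0, 0, 0], [0, 0, -7], 90]
    - [[0, 0, 0], [0, 0, -7], 90]
    - [[0, 0, 0], [0, 0, -7], 90]
    - [[0, 0, 0], [0, 0, -7], 90]
    - [[0, 0, 0], [0, 0, -7], 90]
    - [[0, 0, 0], [0, 0, -7], 90]
    - [[0, 0, 0], [0, 0, -7], 90]
    - [[0, 0, 0], [0, 0, -7], 90]

```text
time: 13.95
position: [485.5, -348.3, 215.3]
eef_rot: [[0.435, 0.9, -0.002], [0.9, -0.435, 0.002], [0.001, -0.003, -1.0]]
ft_force: [1.1, -0.2, 0.8]
opening: 78.4
grip_force: 0.0
```

Emit:
send_rows:
  steps:
    - [[0, 0, 0], [0, 0, -7], 90]
    - [[0, 0, 0], [0, 0, -7], 90]
    - [[0, 0, 0], [0, 0, -7], 90]
    - [[0, 0, 0], [0, 0, -7], 90]
    - [[0, 0, 0], [0, 0, -7], 90]
    - [[0, 0, 0], [0, 0, -7], 90]
    - [[0, 0, 0], [0, 0, -7], 90]
    - [[0, 0, 0], [0, 0, -7], 90]
    - [[0, 0, 0], [0, 0, -7], 90]
    - [[0, 0, 0], [0, 0, -7], 90]

```text
time: 14.78
position: [485.6, -348.3, 215.3]
eef_rot: [[-0.697, 0.717, -0.002], [0.717, 0.697, 0.002], [0.003, 0.0, -1.0]]
ft_force: [0.2, -0.3, -0.5]
opening: 78.3
grip_force: 0.0
```

```bash
python3 - <<'E'
from own import *
own();o=observe();print(o['position'],o['q'])
KT=M('wrist');np.savez('w8.npz',K=KT[0],T=KT[1]);w=camera('wrist');t=camera('top')
cv2.imwrite('pics/w8.png',w);cv2.imwrite('pics/top8.png',t)
E
```

```text
t 14.78 TCP own [-10.3   0.3 215.3] tip own [-8.780e+01 -1.000e-01  2.206e+02] yaw 134.22 z [-0.002  0.002 -1.   ] ft [ 0.2 -0.3 -0.5] op 78.3 0.0
[ 485.57482802 -348.28893226  215.34459349] [-4.63561061e+01  2.86323147e+01  8.64687280e+01  6.16298247e-04
  6.50675890e+01 -9.05752733e+01]
```

View pics/w8.png

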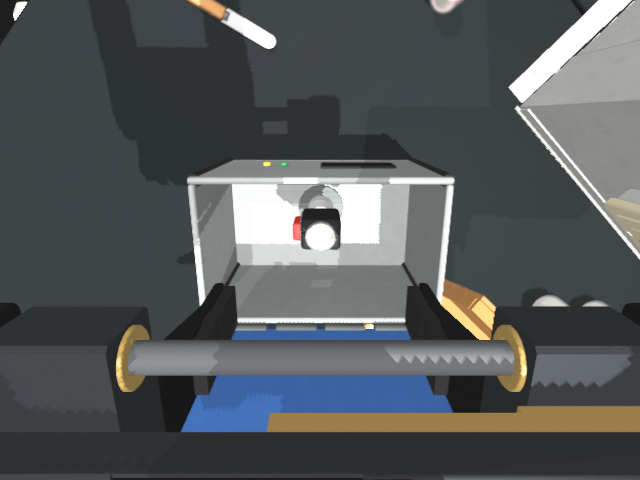

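The mast head is at (320,229) with its white cap at (320,236), and the red button on its left at (297,229), which is own -y. Case rim corners are at (192,181) and (449,181).

```bash
python3 - <<'E'
from own import *
d=np.load('w8.npz');KT=(d['K'],d['T'])
for n,uv,z in[('cap',(320,236),110),('headtop edge L',(303,245),102),('R',(340,245),102),('rimL',(192,181),118),('rimR',(449,181),118)]:
    p=bp(KT,uv,z)-C;print(n,(p@ex).round(1),(p@ey).round(1))
E
```

```text
cap -12.3 1.1
headtop edge L -2.8 -11.6
R -3.0 16.1
rimL -52.7 -84.8
rimR -53.6 87.3
```

Emit:
send_rows:
  steps:
    - [[0.5, 1, 30], [0, 0, 0], 90]
    - [[0, 0, 35], [0, 0, 0], 90]
    - [[0, 0, 35], [0, 0, 0], 90]
    - [[0, 0, 28], [0, 0, 0], 90]
    - [[0, 0, 16], [0, 0, 0], 90]
    - [[0, 0, 8], [0, 0, 0], 90]
    - [[0, 0, 0], [0, 0, 0], 90]
    - [[0, 0, 0], [0, 0, 0], 90]

```text
time: 15.55
position: [486.7, -348.1, 64.6]
eef_rot: [[-0.692, 0.722, -0.0], [0.722, 0.692, 0.0], [0.0, 0.0, -1.0]]
ft_force: [0.3, -0.4, -0.5]
opening: 78.2
grip_force: 0.0
```

Emit:
send_rows:
  steps:
    - [[0, 0, 0], [0, 0, 0], 0]
    - [[0, 0, 0], [0, 0, 0], 0]
    - [[0, 0, 0], [0, 0, 0], 0]
    - [[0, 0, 0], [0, 0, 0], 0]
    - [[0, 0, 0], [0, 0, 0], 0]
    - [[0, 0, 0], [0, 0, 0], 0]
    - [[0, 0, 0], [0, 0, 0], 0]
    - [[0, 0, 0], [0, 0, 0], 0]
    - [[0, 0, 0], [0, 0, 0], 0]
    - [[0, 0, 0], [0, 0, 0], 0]
  newtons: 35

```text
time: 16.38
position: [485.9, -349.0, 65.1]
eef_rot: [[-0.693, 0.721, -0.001], [0.721, 0.693, -0.002], [-0.0, -0.002, -1.0]]
ft_force: [-3.4, -2.3, 3.8]
opening: 30.1
grip_force: 35.0
```

```bash
python3 -c "
from own import *
own()"
```

```text
t 16.38 TCP own [-9.6 -0.  65.1] tip own [-87.1  -0.   70. ] yaw 133.9 z [-0.001 -0.002 -1.   ] ft [-3.4 -2.3  3.8] op 30.1 35.0
```

Emit:
send_rows:
  steps:
    - [[0, 0, -5], [0, 0, 0], 0]
    - [[0, 0, -12], [0, 0, 0], 0]
    - [[0, 0, -14], [0, 0, 0], 0]
    - [[0, 0, -14], [0, 0, 0], 0]
    - [[0, 0, -14], [0, 0, 0], 0]
    - [[0, 0, -14], [0, 0, 0], 0]
    - [[0, 0, -10], [0, 0, 0], 0]
    - [[0, 0, -6], [0, 0, 0], 0]
    - [[0, 0, 0], [0, 0, 0], 0]
    - [[0, 0, 0], [0, 0, 0], 0]

```text
time: 17.22
position: [485.8, -349.0, 153.4]
eef_rot: [[-0.693, 0.721, -0.001], [0.721, 0.693, -0.002], [-0.0, -0.002, -1.0]]
ft_force: [-2.4, -4.8, -3.8]
opening: 29.7
grip_force: 35.0
```

Emit:
send_rows:
  steps:
    - [[0, 0, -1], [0, 0, 0], 0]
    - [[0, 0, -1], [0, 0, 0], 0]
    - [[0, 0, 0], [0, 0, 0], 0]
    - [[0, 0, 0], [0, 0, 0], 0]
    - [[0, 0, 0], [0, 0, 0], 0]

```text
time: 17.63
position: [485.8, -349.0, 154.9]
eef_rot: [[-0.693, 0.721, -0.002], [0.721, 0.693, -0.001], [0.0, -0.002, -1.0]]
ft_force: [-2.2, -5.5, -4.2]
opening: 29.6
grip_force: 35.0
```

```bash
python3 - <<'E'
from own import *
own()
KT=M('wrist');w=camera('wrist');s=camera('scene')
for P in[(-10,1.2,202),(-10,1.2,197),(-10,1.2,160)]:print(P,pj(KT,C+P[0]*ex+P[1]*ey+[0,0,P[2]]))
cv2.imwrite('pics/w9s.png',np.hstack([cv2.resize(w,(400,300)),cv2.resize(s[160:400,260:580],(400,300))]))
E
```

```text
t 17.63 TCP own [ -9.6  -0.  154.9] tip own [-87.1   0.  159.9] yaw 133.89 z [-0.002 -0.001 -1.   ] ft [-2.2 -5.5 -4.2] op 29.6 35.0
(-10, 1.2, 202) [320.23332931 367.14452086]
(-10, 1.2, 197) [320.27502234 358.62113719]
(-10, 1.2, 160) [320.51276447 310.01906617]
```

View pics/w9s.png

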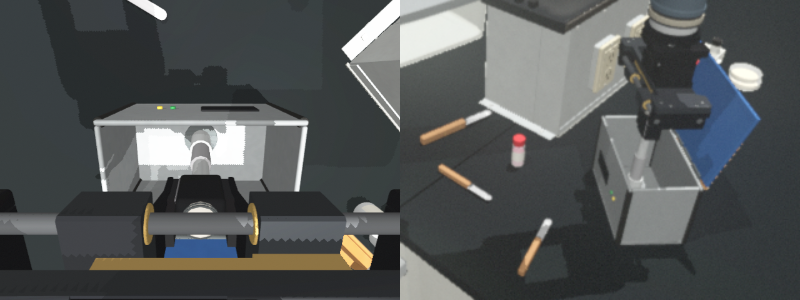

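The mast is drawn out of the case in the fingers and the cover is still open. A small extra lift will show whether it is against the stop.

Emit:
send_rows:
  steps:
    - [[0, 0, -1], [0, 0, 0], 0]
    - [[0, 0, -0.5], [0, 0, 0], 0]
    - [[0, 0, 0], [0, 0, 0], 0]
    - [[0, 0, 0], [0, 0, 0], 0]
    - [[0, 0, 0], [0, 0, 0], 0]
    - [[0, 0, 0], [0, 0, 0], 0]

```text
time: 18.23
position: [485.8, -349.0, 155.2]
eef_rot: [[-0.693, 0.721, -0.002], [0.721, 0.693, -0.001], [0.001, -0.002, -1.0]]
ft_force: [-1.7, -5.7, -11.1]
opening: 30.1
grip_force: 35.0
```

```bash
python3 -c "
from own import *
own();print(job_done());own()"
```

```text
t 18.23 TCP own [ -9.6  -0.  155.2] tip own [-87.1   0.  160.3] yaw 133.89 z [-0.002 -0.001 -1.   ] ft [ -1.7  -5.7 -11.1] op 30.1 35.0
the job is handed in; nothing more can be done
None
the job is handed in; nothing more can be done
```

The job is handed in (no verdict was returned): the spatula opened the cover past upright and was laid flat on the bench, and the gripper is holding the mast at its second stop with the button pressed in.

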